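# Set the oblique light for the knife and click it to 4

## Task

Lay the examination torch in the sloping lamp rest, lens end down against the rest's two toes so that it shines on the knife, and let go of it. Then turn the collar at its tail to 4, leaving the torch fully home in the rest. Put the torch down gently without letting it drop, and do not disturb the knife, the powder jar or the beaker.

Things in the scene. Friction and masses are not known exactly. Their poses are not given: they have to be found in the camera images.
- torch: Examination torch, 184 mm long, 0.38 to 0.6 kg, lying on the bench scale side up. x runs along it to the lens, z out of the scale side; origin on its axis, 79 mm behind the lens, 24 mm above the bench, about at its centre of mass. Hold it by the square 36 x 36 mm battery grip, x = +37 to -44 mm, whose underside is 6 mm clear of the bench; free for fingers at +25 to -25.
- torch_lens (a point): Centre of the lens face, on the torch's axis at x = +79 mm in its frame. The square lamp head, 48 x 48 mm, reaches from here 42 mm back, then tapers to the grip.
- torch_drum (a point): On the torch's axis at x = -63 mm in its frame: tail-side end of the fixed scale drum (round, 43 mm across, 14 mm long), which carries the white numbers 0 to 6. Between grip and drum, x = -44 to -49 mm, is a square anti-roll flange, 48 x 48 mm.
- collar_mid (a point): Centre of the turning collar at the tail, on the torch's axis, x = -81.5 mm in its frame. The collar is round, 46 mm across, finely knurled, x = -64 to -99 mm; behind it a 36 mm tail cap ends at -105. In the rest it stands free all round and is taken end-on, along the torch's axis.
- collar (a joint): Collar angle, rad. A sprung detent holds number n (0 to 6) at 0.42 x n; 4 is at 1.68; stops just beyond 0 and 6; starts at about 0, 1 or 2. It grows turning clockwise as seen from the tail towards the lens. A click takes about 0.04 N m; let go between numbers it snaps to the nearer. A black line on the collar points at the number: 3 at the torch's +z, 0 left and 6 right seen from the tail.
- rest: Lamp rest fixed to the bench: grey base 150 x 100 x 12 mm, two posts, sloping aluminium cradle. Origin at the centre of its underside, z up. A torch lies in it at 55 degrees to the bench in the rest's x-z plane, tail up towards -x, lens down towards +x, any flat side down; it is laid in from the upper, +x side, square to the slope. Fingers holding the grip can straddle its 26 mm wide spine.
- rest_lens (a point): Where the centre of the lens face comes when home: +45 mm x, 60 mm up in the rest's frame. Two toes stop the lens face here. From here 36 mm up the slope a flat bed carries the head (24 mm below the axis), between side cheeks 52 mm apart that flare outwards at the top and end 16 mm above the axis. Bare spine from 36 to 106 mm up the slope.
- rest_drum (a point): Where point torch_drum comes when home: 142 mm up the slope from rest_lens, at -36 mm x and 176 mm up in the rest's frame. From 106 to 120 mm up the slope from rest_lens a saddle carries the grip (18 mm below the axis), between flared cheeks 40 mm apart that end 13 mm above the axis. Drum and collar overhang it freely.
- knife: the exhibit: kitchen knife with black handle, 230 mm long and 18 mm high, lying across in front of the rest, 105 to 125 mm from its origin; origin at the bolster, near the middle of its underside
- powder_jar: open glass powder jar, 60 mm across, 60 mm high, origin at the centre of its underside
- beaker: glass beaker, 66 mm across, 85 mm high, origin at the centre of its underside

How it is judged:
On the way, in this order (a step that is already met when the one before it is completed fails the run):
1. the torch lies home in the rest, lens end on the toes, and is let go (distance between torch_lens and rest_lens below 0.008 m and distance between torch_drum and rest_drum below 0.008 m and contact force between the fingers and torch below 0.2 N), for 0.2 s.
2. the collar clicks into 4 with the torch in the rest (value of joint collar between 1.56 and 1.8 rad and distance between torch_lens and rest_lens below 0.02 m), for 0.2 s.
At the end, for the whole second after the job is handed in: The collar stands in the notch of 4 (1.68 rad, within 0.12), and the torch is home and at rest in the lamp rest: its lens centre and its drum end each within 8 mm of rest_lens and rest_drum, with nothing holding it (value of joint collar between 1.56 and 1.8 rad and distance between torch_lens and rest_lens below 0.008 m and distance between torch_drum and rest_drum below 0.008 m and linear speed of torch below 0.02 m/s); the robot touches nothing.
It fails at once if the torch is dropped: it moves faster than 0.7 m/s while not held (linear speed of torch above 0.7 m/s and contact force between the fingers and torch below 0.2 N).
It fails at once if the knife is moved by more than 10 mm (distance of knife from where it was at the start of the episode above 0.01 m).
It fails at once if the powder jar or the beaker is moved by more than 25 mm (distance of any of powder_jar, beaker from where it was at the start of the episode above 0.025 m).
It also fails if it takes over 54 s, if anything falls off the work surface, if the arm or the gripper's body presses on something with over 40 N, if the wrist force passes 120 N, or if a joint passes its speed limit or range.

## Robot

A 6-joint arm with a two-finger parallel gripper is mounted at the origin on the work surface. World frame = base frame: x ahead of the robot, y to its left, z up, the work surface at z = 0. Lengths are in m, angles in rad, forces in N, time in s.
With the tool pointing down it reaches from about 0.375 to 0.975 m from the base axis. Payload 3.8 kg.
Tool frame: the origin (TCP) lies midway between the tips of the shut fingers; the grasp point (between the pads) lies 19 mm behind it; z points along the fingers, y is the direction in which the jaws open and shut (so a half turn about z gives the same grasp; the last joint's range is limited). The gripper opens to 85 mm and grips with 20 to 120 N. Pads are 22 mm wide; open, the fingers measure 114 mm over their backs; the gripper's body (76 mm by 85 mm) begins 54 mm behind the grasp point. The pads swing forward as they close: fully open they stand 13 mm farther back than shut.
Start: joints at [-1.292, 0.264, 1.604, -0, 1.274, -0.037], TCP at [0.21, -0.642, 0.231] pointing down, gripper open.
Joint ranges: [-2.63, 2.63], [-0.94, 2.18], [0.31, 2.57], [-1.31, 4.45], [0, 2.66], [-2.55, 2.55]. Speed limits (rad/s): [2.57, 2.57, 3.14, 3.14, 3.14, 3.14].

## Interface

Orientations are given as a rotation vector (axis times angle).
In Python, from workcell import bot gives the robot as it stands.
- The arm moves only by the tool drive_tool, never from a script. Its argument "deltas" is a list of rows, each an object with "hand": the opening, from 0 (shut) to 1 (fully open); "offset": the shift along the world's x, y, z in cm, a list of three; "angular": the turn, a rotation vector about the world's x, y, z in degrees, a list of three. A call has 1 to 8 rows; each row is the pose to reach, as a shift and turn from the pose commanded when the call began; what a row does not reach only later rows make up. A row lasts 1/8 s, in which the tool goes at most 62.5 mm and 10.7 degrees, less where a joint would pass 70% of its speed; a pose out of reach is approached as far as the arm can. A call with a gripper value outside its range is refused whole. The fingers move at their own pace and stop on an object; "force" is the grip in N (left out, the last holds). Time passes only in rows, so rows that repeat a pose let the fingers close. It gives the time, the measured TCP pose, the force and the opening at its end, in the units of the state.
- bot.read_state(): the state, without advancing time (a new reading comes with each control period).
- bot.read_camera(name): name is "side" or "top" or "wrist"; returns a dict with "frame" (384x512x3 uint8, blue, green, red), "mtx" (3x3 intrinsics, pixels), "k1" (the pictures are not rectified: a ray, as slopes to the right and down, at radius r is drawn at 1 + k1 r^2 times it, then the intrinsics apply), "R" (3x3) and "t" (3): a world point X has camera coordinates R X + t. Camera axes: x right, y down, z forward; pixel columns grow to the right and rows downward; lengths in m; the calibration is good to about 2 mm. A picture is of the moment at which its call begins. There is no depth.
- bot.finish_job(): hands the job in, once; it reports no verdict.
The state is a dict: "time": time; "q": joint angles; "joint_vel": joint speeds; "joint_torque": joint torques, N m; "tool_pos": TCP position; "tcp_rot": TCP orientation; "wrist_force": force on the tool from outside, world axes, zero at the start; "torque": the same for the moment, N m; "width": opening from 0.0 (shut) to 1.0 (fully open).
Only numpy, scipy, OpenCV 4.12 (cv2) and the standard library are available. Lean on these libraries where they do the work, as an engineer would, in place of code of your own. Each camera call takes 0.05 s, during which the arm holds its last target. There are 200 camera calls.

## Working session

There is one attempt and no reset: what is moved stays moved. The work goes in short steps, Python scripts to look and compute and a tool call to move; the robot and the scene stay as the last step left them, time stands still between calls to the robot, and variables do not carry over. Pictures are saved under pics/ and viewed, about 8 in all and at most 12, crops included, and the job is handed in when it is done.

Besides the shell and the picture viewer there is one more tool, called after "Emit:" as name(argument=value, ...), one argument or row to a line, values as JSON. drive_tool: Moves the arm, as the interface text tells. Its arguments: {"type":"object","properties":{"deltas":{"type":"array"},"force":{"type":"number"}},"required":["deltas"]}

```bash
ls; mkdir -p pics
python3 - <<'E'
from workcell import bot
import cv2, pickle
s=bot.read_state();print(s)
for n in("top","side"):
    c=bot.read_camera(n);pickle.dump(c,open(f"{n}0.pkl","wb"));cv2.imwrite(f"pics/{n}0.png",c["frame"]);print(n,c["mtx"],c["k1"],c["R"],c["t"])
E
```

```text
pics
{'time': 0.0, 'q': array([-1.29188032e+00,  2.64756926e-01,  1.60536852e+00,  6.47299943e-06,
        1.27369523e+00, -3.68935874e-02]), 'joint_vel': array([ 0.00010916, -0.00084091,  0.00029151,  0.00201659,  0.00251359,
       -0.00178519]), 'joint_torque': array([-4.09441454e-04, -5.15105009e+01, -3.67319226e+01, -1.93283945e-04,
        1.28735075e-02, -3.60980451e-06]), 'tool_pos': array([ 0.20944991, -0.64091777,  0.22996244]), 'tcp_rot': array([-3.10032334e+00, -4.93662744e-01,  4.12539828e-04]), 'wrist_force': array([-0.1688453 ,  0.02215448,  0.56011726]), 'torque': array([ 0.06771525, -0.03988199,  0.01615711]), 'width': 1.0007594141010716}
top [[461.17467973   0.         252.24666345]
 [  0.         461.17467973 191.47570492]
 [  0.           0.           1.        ]] -0.13950383934984628 [[ 1.98080187e-03 -9.99998016e-01  2.10167351e-04]
 [-9.89582082e-01 -1.99042485e-03 -1.43956040e-01]
 [ 1.43956173e-01  7.71705489e-05 -9.89584061e-01]] [0.01719377 0.56961025 1.13292752]
side [[357.83574114   0.         254.56492719]
 [  0.         357.83574114 194.5111083 ]
 [  0.           0.           1.        ]] 0.014383142003008586 [[-9.99998117e-01  5.55529554e-04 -1.85937092e-03]
 [ 1.85471437e-03  5.55470310e-01 -8.31534302e-01]
 [ 5.70883464e-04 -8.31536185e-01 -5.55470294e-01]] [0.54846566 0.08274588 1.06098841]
```

View pics/top0.png

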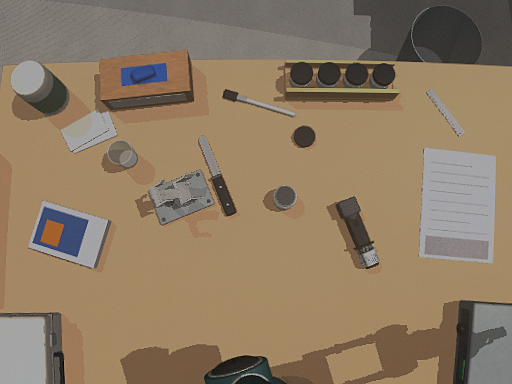

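View pics/side0.png

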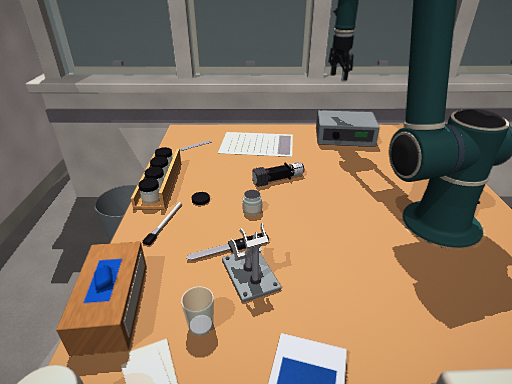

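The top view shows the torch from head (347,208) to collar (372,258), the rest at (182,197), the knife at (217,175), the jar at (285,197) and the beaker at (123,155). Next I'll enlarge the rest and the torch.

```bash
cat > h.py <<'E'
import numpy as np, cv2, pickle
from scipy.optimize import least_squares
from scipy.spatial.transform import Rotation as Ro
def proj(c,X):
    P=np.atleast_2d(X)@np.array(c["R"]).T+c["t"]; p=P[:,:2]/P[:,2:]
    p=p*(1+c["k1"]*(p**2).sum(1,keepdims=True)); return p@c["mtx"][:2,:2].T+c["mtx"][:2,2]
def back(c,uv,z):
    "world point at height z seen at pixel uv"
    n=cv2.undistortPoints(np.float64([[uv]]),c["mtx"],np.float64([c["k1"],0,0,0])).ravel()
    # refine for the model's forward distortion
    d=np.array(c["R"]).T@np.r_[n,1]; o=-np.array(c["R"]).T@c["t"]
    return o+d*(z-o[2])/d[2]
def crop(c,x0,y0,x1,y1,k): return cv2.resize(c["frame"][y0:y1,x0:x1],None,fx=k,fy=k,interpolation=cv2.INTER_CUBIC)
E
python3 - <<'E'
from h import *
t=pickle.load(open("top0.pkl","rb"));s=pickle.load(open("side0.pkl","rb"))
a=crop(t,140,130,240,230,4);b=crop(t,300,185,400,285,4)
d=crop(s,180,215,280,305,4);e=crop(s,240,155,320,195,5)
im=np.zeros((600,800,3),np.uint8)
cv2.imwrite("pics/z1.png",cv2.resize(np.hstack([a,b]),(800,400)))
o=np.zeros((360,800,3),np.uint8);o[:360,:400]=d;o[:200,400:800]=e
cv2.imwrite("pics/z2.png",o)
E
```

```text
(no output)
```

View pics/z1.png

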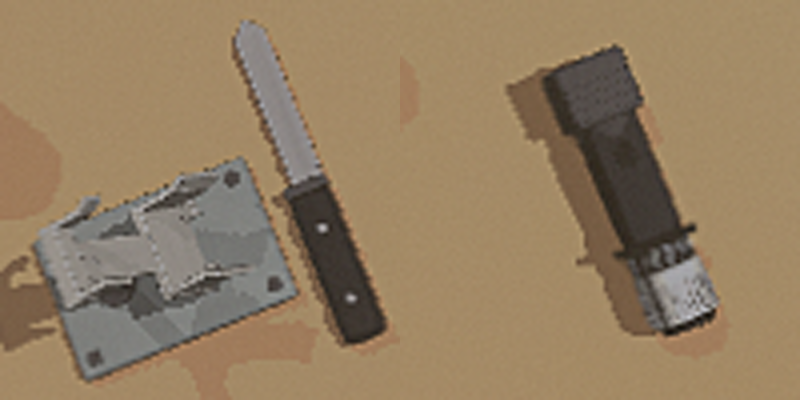

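View pics/z2.png

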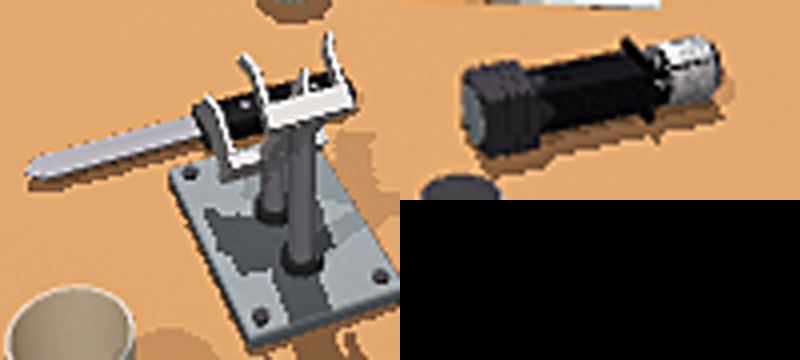

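```bash
cat > fit.py <<'E'
from h import *
t=pickle.load(open("top0.pkl","rb"));s=pickle.load(open("side0.pkl","rb"))
def z1a(u,v):return (140+u/4-.375,130+v/4-.375)
def z1b(u,v):return (300+(u-400)/4-.375,185+v/4-.375)
def z2a(u,v):return (180+u/4-.375,215+v/4-.375)
def z2b(u,v):return (240+(u-400)/5-.4,155+v/5-.4)
def fit(obs,g):
    def T(p,M): return np.c_[np.array(M)@0 if 0 else (np.array(M)[:,0]*np.cos(p[2])-np.array(M)[:,1]*np.sin(p[2])+p[0]), np.array(M)[:,0]*np.sin(p[2])+np.array(M)[:,1]*np.cos(p[2])+p[1], np.array(M)[:,2]]
    def f(p): return np.concatenate([(proj(c,T(p,[m]))[0]-uv) for c,m,uv in obs])
    r=least_squares(f,g,loss="soft_l1"); print("xy,yaw deg",r.x[:2].round(4),np.degrees(r.x[2]).round(2)); print(r.fun.reshape(-1,2).round(1).tolist()); return r.x
rest=fit([(t,(.075,.05,.012),z1a(242,157)),(t,(.075,-.05,.012),z1a(298,293)),(t,(-.075,-.05,.012),z1a(85,381)),
 (s,(.075,.05,.012),z2a(168,172)),(s,(-.075,.05,.012),z2a(250,340)),(s,(-.075,-.05,.012),z2a(402,288))],[.4,.17,-1.3])
torch=fit([(t,(.079,.024,.048),z1b(545,72)),(t,(.079,-.024,.048),z1b(620,45)),(t,(-.046,-.024,.048),z1b(693,228)),
 (t,(.037,-.024,.048),z1b(642,108)),(t,(.037,.024,.048),z1b(570,135)),(t,(-.046,.024,.048),z1b(617,255)),
 (s,(.079,.024,.048),z2b(463,75)),(s,(.079,-.024,.048),z2b(520,67)),(s,(.079,.024,0),z2b(485,155))],[.38,-.2,.4])
np.save("rest.npy",rest);np.save("torch.npy",torch)
for n,c,uv,z in(("jar",t,(285,190),.06),("jar",s,(252,195),.06),("beaker",t,(119,150),.085),("knife tip",t,z1a(245,22),0.01),("knife end",t,z1a(365,342),.018),("knife bolster",t,z1a(308,187),.018)):print(n,back(c,uv,z).round(3))
E
python3 fit.py
```

```text
xy,yaw deg [0.5602 0.2062] -67.44
[[-0.1, -0.5], [-0.1, 0.3], [-0.3, 0.2], [-0.6, -0.9], [-0.4, -0.0], [1.4, -0.2]]
xy,yaw deg [ 0.4751 -0.2454] 19.63
[[1.0, -0.4], [-0.3, 0.1], [-0.9, 0.7], [0.1, -0.2], [0.6, -0.6], [0.5, 0.4], [4.4, 5.4], [-11.7, 0.4], [-0.0, 1.5]]
jar [ 0.571 -0.064  0.06 ]
jar [ 0.556 -0.058  0.06 ]
beaker [0.668 0.354 0.085]
knife tip [0.726 0.156 0.01 ]
knife end [0.511 0.073 0.018]
knife bolster [0.613 0.111 0.018]
```

Emit:
drive_tool(
  deltas=[
    {"hand":1,"offset":[26.8,39.7,-8],"angular":[0,0,1.5]},
    {"hand":1,"offset":[26.8,39.7,-8],"angular":[0,0,1.5]},
    {"hand":1,"offset":[26.8,39.7,-8],"angular":[0,0,1.5]},
    {"hand":1,"offset":[26.8,39.7,-8],"angular":[0,0,1.5]},
    {"hand":1,"offset":[26.8,39.7,-8],"angular":[0,0,1.5]},
    {"hand":1,"offset":[26.8,39.7,-8],"angular":[0,0,1.5]},
    {"hand":1,"offset":[26.8,39.7,-8],"angular":[0,0,1.5]},
    {"hand":1,"offset":[26.8,39.7,-8],"angular":[0,0,1.5]},
  ],
)

```text
time: 1.1
tool_pos: [0.4782, -0.2421, 0.1505]
tcp_rot: [-3.095, -0.536, 0.001]
wrist_force: [1.2, -1.0, 0.3]
width: 0.998
```

Run:
```python
from h import *
from workcell import bot
c=bot.read_camera("wrist");s=bot.read_state();print(s["q"],s["tool_pos"],s["tcp_rot"])
p=np.load("torch.npy");f=c["frame"].copy()
cs,sn=np.cos(p[2]),np.sin(p[2])
def W(x,y,z):return (p[0]+cs*x-sn*y,p[1]+sn*x+cs*y,z)
for m in((.079,.024,.048),(.079,-.024,.048),(.037,.024,.048),(.037,-.024,.048),(-.046,.024,.048),(-.046,-.024,.048),(-.044,.018,.042),(-.044,-.018,.042)):
    uv=proj(c,W(*m))[0];print(m,uv.round(1));
    if abs(uv).max()<2000:cv2.circle(f,tuple(int(v) for v in uv.round()),3,(0,0,255),1)
cv2.imwrite("pics/w1.png",f);pickle.dump(c,open("w1.pkl","wb"))
for q,rv in((s["q"],s["tcp_rot"]),([-1.29188,.264757,1.605369,0,1.273695,-.036894],[-3.10032334,-.493662744,.00041254])):
    M=Ro.from_euler("ZYYZYZ"[:3],[q[0],q[1],q[2]]) if 0 else Ro.from_euler("Z",q[0])*Ro.from_euler("Y",q[1]+q[2])*Ro.from_euler("Z",q[3])*Ro.from_euler("Y",q[4])*Ro.from_euler("Z",q[5])
    print((M.inv()*Ro.from_rotvec(rv)).as_matrix().round(3))
```

```text
[-0.50934932  0.06996859  1.98632495  0.00482295  1.08766543  0.71480327] [ 0.48003399 -0.23788005  0.14939696] [-3.09039578e+00 -5.37486440e-01 -1.34368079e-03]
(0.079, 0.024, 0.048) [223.8  92.9]
(0.079, -0.024, 0.048) [289.5  92.8]
(0.037, 0.024, 0.048) [225.3 149.7]
(0.037, -0.024, 0.048) [287.5 149.7]
(-0.046, 0.024, 0.048) [228. 246.]
(-0.046, -0.024, 0.048) [284.2 246. ]
(-0.044, 0.018, 0.042) [235.3 240.6]
(-0.044, -0.018, 0.042) [276.8 240.6]
[[ 0. -1. -0.]
 [ 1.  0.  0.]
 [-0. -0.  1.]]
[[-0. -1. -0.]
 [ 1. -0.  0.]
 [-0. -0.  1.]]
```

View pics/w1.png

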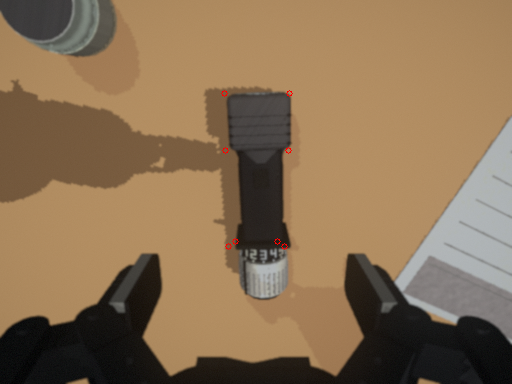

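The wrist view shows the torch, with head top corners at (229,93) and (291,93) and flange edges at (237,240) and (289,240). That is 3–6 px right of my prediction. The arm was still settling, so I'll retake it and measure.

Run:
```python
from h import *
from workcell import bot
for i in range(3):
    c=bot.read_camera("wrist");s=bot.read_state();print(s["time"],s["tool_pos"],s["joint_vel"].round(3)[:3])
pickle.dump(c,open("w2.pkl","wb"))
g=cv2.cvtColor(c["frame"],cv2.COLOR_BGR2GRAY)
for v in list(range(84,250,8)):
    r=g[v,200:320];d=np.where(r<60)[0]+200
    print(v,(d.min(),d.max()) if len(d) else None,end="; ")
p=np.load("torch.npy")
cs,sn=np.cos(p[2]),np.sin(p[2])
print()
for m in((.079,.024,.048),(.079,-.024,.048),(-.046,.024,.048),(-.046,-.024,.048)): print(proj(c,(p[0]+cs*m[0]-sn*m[1],p[1]+sn*m[0]+cs*m[1],m[2]))[0].round(1))
cv2.imwrite("pics/w2.png",np.hstack([crop(c,200,70,320,190,3),crop(c,200,190,320,310,3)]))
```

```text
1.2 [ 0.47860682 -0.240354    0.14975917] [-0.064 -0.008 -0.011]
1.25 [ 0.47789985 -0.24230483  0.15025151] [-0.051 -0.006 -0.012]
1.3 [ 0.47752796 -0.24370964  0.15068327] [-0.04  -0.008 -0.009]
84 None; 92 None; 100 (np.int64(228), np.int64(228)); 108 (np.int64(228), np.int64(229)); 116 (np.int64(228), np.int64(289)); 124 (np.int64(229), np.int64(290)); 132 (np.int64(229), np.int64(290)); 140 (np.int64(230), np.int64(231)); 148 (np.int64(233), np.int64(283)); 156 (np.int64(239), np.int64(281)); 164 (np.int64(238), np.int64(281)); 172 (np.int64(239), np.int64(281)); 180 (np.int64(239), np.int64(281)); 188 (np.int64(240), np.int64(282)); 196 (np.int64(240), np.int64(282)); 204 (np.int64(240), np.int64(282)); 212 (np.int64(241), np.int64(282)); 220 (np.int64(242), np.int64(281)); 228 (np.int64(238), np.int64(285)); 236 (np.int64(237), np.int64(287)); 244 (np.int64(236), np.int64(289)); 
[224.1  92.2]
[289.9  92.4]
[227.8 245.5]
[284.1 245.7]
```

View pics/w2.png

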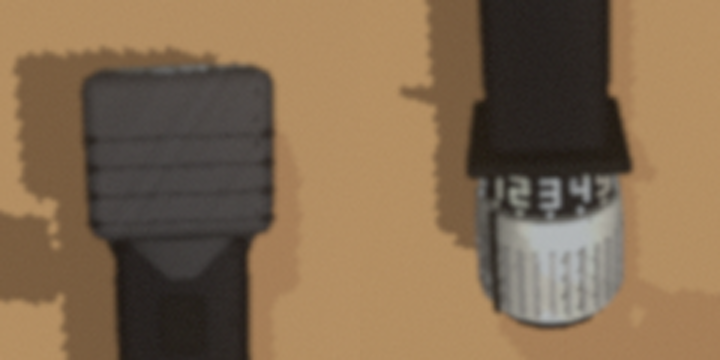

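```bash
cat >> fit.py <<'E'
print("--- joint")
w=pickle.load(open("w2.pkl","rb"))
W=[(w,(.079,.0235,.047),(228,94)),(w,(.079,-.0235,.047),(290.5,94)),(w,(-.049,.024,.048),(236,247.5)),(w,(-.049,-.024,.048),(290.5,247.5)),(w,(.01,.018,.042),(239,180)),(w,(.01,-.018,.042),(281.5,180))]
fit(W,torch)
T=[(t,(.079,.024,.048),z1b(545,72)),(t,(.079,-.024,.048),z1b(620,45)),(t,(-.046,-.024,.048),z1b(693,228)),
 (t,(.037,-.024,.048),z1b(642,108)),(t,(.037,.024,.048),z1b(570,135)),(s,(.079,.024,0),z2b(485,155)),(s,(.079,-.024,.048),z2b(463,72)),(s,(.079,.024,.048),z2b(487,88))]
fit(T,torch)
torch=fit(T+W,torch);np.save("torch.npy",torch)
from workcell import bot
st=bot.read_state()
R=Ro.from_rotvec(st["tcp_rot"]).as_matrix();print(st["time"],st["tool_pos"],"tool x yaw",np.degrees(np.arctan2(R[1,0],R[0,0])),"down",R[:,2])
g=torch[:2]+.003*np.array([np.cos(torch[2]),np.sin(torch[2])]);print("grasp xy",g,"delta cm",(g-st["tool_pos"][:2])*100)
E
python3 fit.py
```

```text
xy,yaw deg [0.5602 0.2062] -67.44
[[-0.1, -0.5], [-0.1, 0.3], [-0.3, 0.2], [-0.6, -0.9], [-0.4, -0.0], [1.4, -0.2]]
xy,yaw deg [ 0.4751 -0.2454] 19.63
[[1.0, -0.4], [-0.3, 0.1], [-0.9, 0.7], [0.1, -0.2], [0.6, -0.6], [0.5, 0.4], [4.4, 5.4], [-11.7, 0.4], [-0.0, 1.5]]
jar [ 0.571 -0.064  0.06 ]
jar [ 0.556 -0.058  0.06 ]
beaker [0.668 0.354 0.085]
knife tip [0.726 0.156 0.01 ]
knife end [0.511 0.073 0.018]
knife bolster [0.613 0.111 0.018]
--- joint
xy,yaw deg [ 0.4765 -0.2493] 21.5
[[-1.0, -0.7], [0.7, -2.7], [-1.4, 2.0], [0.2, 0.5], [-0.1, 1.2], [1.6, -0.0]]
xy,yaw deg [ 0.4751 -0.2464] 20.89
[[0.8, 0.1], [-0.6, 0.1], [-0.3, 0.3], [0.1, -0.3], [0.8, -0.3], [0.3, 1.6], [-0.3, -0.5], [-0.1, 2.9]]
xy,yaw deg [ 0.4763 -0.2491] 21.54
[[1.6, -0.2], [0.0, -0.3], [0.9, -0.3], [1.0, -0.8], [1.7, -0.6], [0.1, 1.3], [-0.6, -0.8], [-0.3, 2.6], [-1.4, -0.5], [0.3, -2.6], [-1.7, 2.1], [-0.0, 0.6], [-0.4, 1.4], [1.3, 0.1]]
1.3 [ 0.47752796 -0.24370964  0.15068327] tool x yaw 19.74204558232443 down [-1.34223931e-03  2.13134926e-04 -9.99999076e-01]
grasp xy [ 0.47909689 -0.24800315] delta cm [ 0.15689293 -0.42935155]
```

Emit:
drive_tool(
  deltas=[
    {"hand":1,"offset":[0.1,-0.3,-6],"angular":[0,0,1.5]},
    {"hand":1,"offset":[0.1,-0.3,-11],"angular":[0,0,1.5]},
    {"hand":1,"offset":[0.1,-0.3,-14],"angular":[0,0,1.5]},
    {"hand":1,"offset":[0.1,-0.3,-14],"angular":[0,0,1.5]},
    {"hand":0.6,"offset":[0.1,-0.3,-14],"angular":[0,0,1.5]},
    {"hand":0,"offset":[0.1,-0.3,-14],"angular":[0,0,1.5]},
    {"hand":0,"offset":[0.1,-0.3,-14],"angular":[0,0,1.5]},
    {"hand":0,"offset":[0.1,-0.3,-14],"angular":[0,0,1.5]},
  ],
  force=60,
)

```text
time: 2.3
tool_pos: [0.4802, -0.2488, 0.0133]
tcp_rot: [3.086, 0.575, 0.004]
wrist_force: [-1.6, -1.0, 6.3]
width: 0.414
```

Emit:
drive_tool(
  deltas=[
    {"hand":0,"offset":[0,0,0],"angular":[0,0,0]},
    {"hand":0,"offset":[0,0,0],"angular":[0,0,0]},
  ],
)

```text
time: 2.55
tool_pos: [0.4802, -0.2488, 0.0133]
tcp_rot: [3.086, 0.575, 0.004]
wrist_force: [-1.0, -1.4, 7.0]
width: 0.409
```

```bash
cat > kin.py <<'E'
from h import *
from workcell import bot
C=Ro.from_euler("Z",np.pi/2)
def fk(q,P):
    h,a1,L2,a3,L4,L6=P
    A=Ro.from_euler("Z",q[0]); 
    R2=A*Ro.from_euler("Y",q[1]);R3=A*Ro.from_euler("Y",q[1]+q[2]);R4=R3*Ro.from_euler("Z",q[3]);R5=R4*Ro.from_euler("Y",q[4])
    p=A.apply([a1,0,h])+R2.apply([0,0,L2])+R3.apply([a3,0,L4])+R5.apply([0,0,L6])
    return p,R5*Ro.from_euler("Z",q[5])*C
D=pickle.load(open("kd.pkl","rb")) if __import__("os").path.exists("kd.pkl") else [([-1.29188032,.264756926,1.60536852,0,1.27369523,-.0368935874],[.20944991,-.64091777,.22996244])]
def add():
    s=bot.read_state();D.append((s["q"],s["tool_pos"]));pickle.dump(D,open("kd.pkl","wb"));return s
def geom():
    f=lambda P:np.r_[np.concatenate([fk(q,P)[0]-p for q,p in D])*1e3,(P-P0)*np.array([3]*6)]
    P0=np.array([.35,0.,.42,0,.42,.2]);r=least_squares(f,P0);return r.x,abs(r.fun[:-6]).max()
lo=np.array([-2.63,-.94,.31,-1.31,0,-2.55]);hi=np.array([2.63,2.18,2.57,4.45,2.66,2.55])
def ik(p,R,P,seeds=60):
    best=None;rng=np.random.default_rng(0)
    for k in range(seeds):
        q0=lo+(hi-lo)*rng.random(6)
        def f(q):
            a,B=fk(q,P);return np.r_[(a-p)*10,(B.inv()*R).as_rotvec()]
        r=least_squares(f,q0,bounds=(lo,hi))
        if best is None or r.cost<best[0]-1e-9: best=(r.cost,r.x)
        if best[0]<1e-8:break
    return best
def frames(rest):
    th=rest[2];rx=np.array([np.cos(th),np.sin(th),0]);z=np.array([0,0,1.]);ry=np.cross(z,rx);o=np.r_[rest[:2],0]
    S,K=np.sin(np.radians(55)),np.cos(np.radians(55))
    a=K*rx-S*z;n=S*rx+K*z
    lens=o+.045*rx+.06*z
    return a,n,ry,lens,lens-.079*a
E
python3 - <<'E'
from kin import *
s=add();D.append(([-0.50934932,0.06996859,1.98632495,0.00482295,1.08766543,0.71480327],[0.48003399,-0.23788005,0.14939696]));pickle.dump(D,open("kd.pkl","wb"))
P,e=geom();print(P.round(3),e,s["q"].round(3))
a,n,ry,lens,o=frames(np.load("rest.npy"));print(a,n,ry,lens,o)
for sg in(1,-1):
  R=Ro.from_matrix(np.c_[sg*a,-sg*ry,-n])
  for d in(.1,0.005):
    print(sg,d,ik(o+n*d,R,P))
a_tool=a
for sg in(0,90,180,270):
  R=Ro.from_matrix(np.c_[n,np.cross(a,n),a])*Ro.from_euler("z",sg,degrees=True)
  for tw in(0,72):
    print("collar",sg,tw,ik(lens-.143*a,R*Ro.from_euler("z",tw,degrees=True),P))
E
```

```text
[2.854 0.006 0.479 0.031 0.584 2.884] 23.91941111735918 [-5.240e-01  2.480e-01  2.073e+00 -1.000e-03  8.170e-01  6.790e-01]
[ 0.22007777 -0.52967509 -0.81915204] [ 0.31430363 -0.75645443  0.57357644] [ 0.92346034  0.38369389 -0.        ] [0.57744884 0.16467283 0.06      ] [0.56006269 0.20651716 0.12471301]
1 0.1 (np.float64(0.2056734781921472), array([-1.03004042,  1.35247414,  0.31      ,  0.20528834,  1.78486164,
        1.80636009]))
1 0.005 (np.float64(0.18842191879481324), array([-1.01393932,  1.4274355 ,  0.31000001,  0.20673082,  1.73566846,
        1.80652441]))
-1 0.1 (np.float64(0.20567347822826468), array([-1.03004122,  1.35247432,  0.31      ,  0.2052884 ,  1.78486163,
       -1.33522946]))
-1 0.005 (np.float64(0.18842191847455353), array([-1.01394783,  1.42743737,  0.31      ,  0.20673119,  1.73566844,
       -1.33506902]))
collar 0 0 (np.float64(0.03790236535140939), array([ 1.66161911,  1.35569127,  0.31      , -0.20192596,  1.78205054,
       -1.91588755]))
collar 0 72 (np.float64(0.037902365308839774), array([ 1.66166099,  1.35570017,  0.31      , -0.2019288 ,  1.782
[... 176 characters left out ...]
90 72 (np.float64(0.03790236540501646), array([ 1.66161161,  1.35568968,  0.31      , -0.20192545,  1.78205053,
        0.9115381 ]))
collar 180 0 (np.float64(0.03790236527920387), array([ 1.66163746,  1.35569517,  0.31      , -0.2019272 ,  1.78205054,
        1.22572402]))
collar 180 72 (np.float64(0.03790236538607187), array([ 1.66167426,  1.35570298,  0.31      , -0.2019297 ,  1.78205055,
        2.48239903]))
collar 270 0 (np.float64(0.04452586481256536), array([ 1.44996979,  1.31276353,  0.31      , -0.18313012,  1.78189098,
        2.55      ]))
collar 270 72 (np.float64(0.037902365478393464), array([ 1.66160352,  1.35568796,  0.31      , -0.2019249 ,  1.78205053,
       -2.23006289]))
```

Emit:
drive_tool(
  deltas=[
    {"hand":0,"offset":[0,0,5],"angular":[0,0,0]},
    {"hand":0,"offset":[0,0,11],"angular":[0,0,0]},
    {"hand":0,"offset":[0,0,17],"angular":[-3.7,9.3,0]},
    {"hand":0,"offset":[0,0,22],"angular":[-7.3,18.6,0]},
    {"hand":0,"offset":[0,0,26],"angular":[-11,27.9,0]},
    {"hand":0,"offset":[0,0,28],"angular":[-14.7,37.2,0]},
    {"hand":0,"offset":[0,0,28],"angular":[-14.7,37.2,0]},
    {"hand":0,"offset":[0,0,28],"angular":[-14.7,37.2,0]},
  ],
)

```text
time: 3.55
tool_pos: [0.4782, -0.2472, 0.2896]
tcp_rot: [2.789, 0.521, -1.013]
wrist_force: [-0.7, -0.2, -5.1]
width: 0.411
```

```bash
python3 - <<'E'
s=open("kin.py").read()
s=s.replace("h,a1,L2,a3,L4,L6=P","h,a1,L2,a3,L4,L6,d=P").replace("A.apply([a1,0,h])","A.apply([a1,d,h])").replace("[3]*6","[1]*7").replace(".42,.2])",".42,.2,.025])").replace("[:-6]","[:-7]")
open("kin.py","w").write(s)
E
cat > plan.py <<'E'
from kin import *
s=add()
P,e=geom();print(P.round(3),e,s["q"].round(3),s["tool_pos"],s["width"],s["wrist_force"]);np.save("P.npy",P)
a,n,ry,lens,o=frames(np.load("rest.npy"))
for sg in(1,-1):
  R=Ro.from_matrix(np.c_[sg*a,-sg*ry,-n])
  for d in(.1,0.005):
    c,q=ik(o+n*d,R,P);print(sg,d,round(c,5),q.round(2))
for sg in(0,90,180,270):
  R=Ro.from_matrix(np.c_[n,np.cross(a,n),a])*Ro.from_euler("z",sg,degrees=True)
  for tw in(0,72):
    c,q=ik(lens-.143*a,R*Ro.from_euler("z",tw,degrees=True),P);print("collar",sg,tw,round(c,5),q.round(2))
E
python3 plan.py
```

```text
[0.252 0.    0.512 0.001 0.566 0.348 0.025] 0.001600961218428676 [-0.272  0.335  1.556 -0.41   1.819  0.945] [ 0.47822913 -0.24721013  0.28961714] 0.41136420541357055 [-0.67815874 -0.19003076 -5.09968433]
1 0.1 0.0 [-0.22  0.5   1.67  0.73  1.64  2.31]
1 0.005 0.0 [-0.13  0.5   1.78  0.79  1.5   2.29]
-1 0.1 0.0 [-0.22  0.5   1.67  0.73  1.64 -0.83]
-1 0.005 0.0 [-0.13  0.5   1.78  0.79  1.5  -0.86]
collar 0 0 0.00082 [ 0.71  0.28  1.82 -0.63  1.31 -2.55]
collar 0 72 0.0 [ 0.7   0.28  1.81 -0.6   1.31 -1.35]
collar 90 0 0.0 [ 0.7   0.28  1.81 -0.6   1.31 -1.03]
collar 90 72 0.0 [ 0.7   0.28  1.81 -0.6   1.31  0.22]
collar 180 0 0.0 [ 0.7   0.28  1.81 -0.6   1.31  0.54]
collar 180 72 0.0 [ 0.7   0.28  1.81 -0.6   1.31  1.8 ]
collar 270 0 0.0 [ 0.7   0.28  1.81 -0.6   1.31  2.11]
collar 270 72 0.03932 [ 0.78  0.28  1.88 -0.78  1.29 -2.55]
```

```bash
cat > pre.py <<'E'
from kin import *
s=bot.read_state();P=np.load("P.npy")
a,n,ry,lens,o=frames(np.load("rest.npy"))
R=Ro.from_matrix(np.c_[a,-ry,-n]);R0=Ro.from_rotvec(s["tcp_rot"])
def tgt(up,back):return o-.0107*n+.0037*a+up*n-back*a
if __name__=="__main__":
    T=tgt(.10,.006);rv=(R*R0.inv()).as_rotvec()
    print("offset cm",(T-s["tool_pos"])*100,"ang",np.degrees(rv))
    for f in np.linspace(0,1,6):
        c,q=ik(s["tool_pos"]+f*(T-s["tool_pos"]),Ro.from_rotvec(f*rv)*R0,P);print(round(c,6),q.round(2))
E
python3 pre.py
```

```text
offset cm [ 10.93947019  38.73941677 -11.17997019] ang [  6.73291424  15.24534717 -88.13547889]
0.0 [-0.27  0.33  1.56 -0.41  1.82  0.94]
0.0 [-0.25  0.44  1.47 -0.2   1.95  1.24]
0.0 [-0.25  0.51  1.43  0.04  1.99  1.55]
0.0 [-0.24  0.54  1.46  0.29  1.95  1.85]
0.0 [-0.24  0.53  1.55  0.52  1.82  2.11]
0.0 [-0.21  0.5   1.68  0.74  1.62  2.31]
```

Emit:
drive_tool(
  deltas=[
    {"hand":0,"offset":[1.2,4.3,0],"angular":[0.7,1.7,-9.8]},
    {"hand":0,"offset":[2.4,8.6,0],"angular":[1.5,3.4,-19.6]},
    {"hand":0,"offset":[3.6,12.9,0],"angular":[2.2,5.1,-29.4]},
    {"hand":0,"offset":[4.9,17.2,0],"angular":[3,6.8,-39.2]},
    {"hand":0,"offset":[6.1,21.5,0],"angular":[3.7,8.5,-49]},
    {"hand":0,"offset":[7.3,25.8,0],"angular":[4.5,10.2,-58.8]},
    {"hand":0,"offset":[8.5,30.1,0],"angular":[5.2,11.9,-68.6]},
    {"hand":0,"offset":[9.7,34.4,0],"angular":[6,13.6,-78.3]},
  ],
)

```text
time: 4.55
tool_pos: [0.5757, 0.0957, 0.2908]
tcp_rot: [-2.158, 1.186, 1.076]
wrist_force: [-0.4, -0.4, -5.9]
width: 0.41
```

```bash
python3 pre.py|head -1
```

```text
offset cm [  1.18956257   4.44346386 -11.30222645] ang [ 0.86514111  1.53486688 -9.33752769]
```

Emit:
drive_tool(
  deltas=[
    {"hand":0,"offset":[1.2,4.4,-3],"angular":[0.9,1.5,-9.3]},
    {"hand":0,"offset":[1.2,4.4,-7],"angular":[0.9,1.5,-9.3]},
    {"hand":0,"offset":[1.2,4.4,-11.3],"angular":[0.9,1.5,-9.3]},
    {"hand":0,"offset":[1.2,4.4,-11.3],"angular":[0.9,1.5,-9.3]},
    {"hand":0,"offset":[1.2,4.4,-11.3],"angular":[0.9,1.5,-9.3]},
    {"hand":0,"offset":[1.2,4.4,-11.3],"angular":[0.9,1.5,-9.3]},
  ],
)

```text
time: 5.3
tool_pos: [0.589, 0.1398, 0.1808]
tcp_rot: [-2.009, 1.324, 1.041]
wrist_force: [-0.1, 0.4, -6.3]
width: 0.406
```

Run:
```python
from pre import *
from h import *
t=bot.read_camera("top");s2=bot.read_camera("side");w=bot.read_camera("wrist");s=bot.read_state();print(s["tool_pos"],(tgt(.1,.006)-s["tool_pos"])*100,s["wrist_force"],s["torque"])
pickle.dump((t,s2,w),open("pre.pkl","wb"))
R0=Ro.from_rotvec(s["tcp_rot"]);print(np.degrees((R*R0.inv()).as_rotvec()))
# torch frame in world: x=tool x, z=-tool z, y=-tool y
M=R0.as_matrix()@np.diag([1,-1,-1]);O=s["tool_pos"]-M@[.0037,0,-.0107]
def draw(c,box,k):
    im=crop(c,*box,k)
    def L(pts,col):
        uv=((proj(c,pts)-np.array(box[:2])+.5)*k-.5).round().astype(int);cv2.polylines(im,[uv.reshape(-1,1,2)],True,col,1)
    sq=lambda x,h:np.array([[x,h,h],[x,-h,h],[x,-h,-h],[x,h,-h]])@M.T+O
    L(sq(.079,.024),(0,0,255));L(sq(.037,.024),(0,0,255));L(sq(-.046,.024),(0,255,255));L(sq(-.105,.018),(255,255,0))
    r=np.load("rest.npy");B=np.c_[a,ry,n]
    # bed edges / saddle edges at rest home
    for xs,h,l in((( 0,.036),.026,-.024),((.106,.120),.020,-.018)):
        L(np.array([[-xs[0],h,l],[-xs[0],-h,l],[-xs[1],-h,l],[-xs[1],h,l]])@B.T+lens,(0,255,0))
    return im
cv2.imwrite("pics/pre.png",np.hstack([draw(t,(135,120,235,230),4),draw(s2,(195,195,295,305),4)]))
```

```text
[0.58849633 0.14011306 0.17985386] [-0.08724996  0.00709772 -0.20364241] [ 0.54097862  0.26652678 -5.96765738] [-1.02892258 -0.44564075 -0.02055229]
[-0.15718188  0.24883504 -0.52739179]
```

View pics/pre.png

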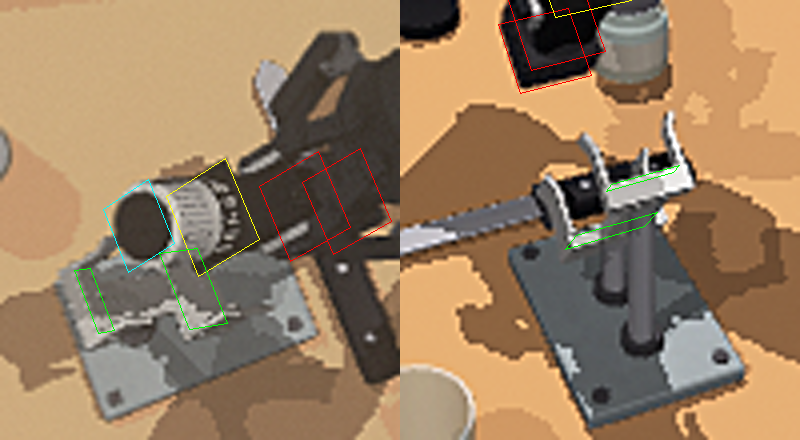

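Top half: the predicted torch outline matches the one in hand, with the tail cap centre at (142,225) against (144,226) predicted. The rest overlay is close. I'll check it more closely from the wrist and side.

```bash
cat > ov.py <<'E'
from pre import *
def rest_overlay(c,box,k,rest,thin=True):
    a,n,ry,lens,o=frames(rest);im=crop(c,*box,k);B=np.c_[a,ry,n]
    def L(pts,col):
        uv=((proj(c,np.array(pts)@B.T+lens)-np.array(box[:2])+.5)*k-.5).round().astype(int);cv2.polylines(im,[uv.reshape(-1,1,2)],True,col,1)
    for xs,h,l in(((0,.036),.026,-.024),((.106,.120),.020,-.018)):
        L([[-xs[0],h,l],[-xs[0],-h,l],[-xs[1],-h,l],[-xs[1],h,l]],(0,255,0))
    L([[-.036,.013,-.03],[-.106,.013,-.03],[-.106,-.013,-.03],[-.036,-.013,-.03]],(255,0,255))
    r=Ro.from_euler("z",rest[2]);b=r.apply([[.075,.05,.012],[.075,-.05,.012],[-.075,-.05,.012],[-.075,.05,.012]])+np.r_[rest[:2],0]
    uv=((proj(c,b)-np.array(box[:2])+.5)*k-.5).round().astype(int);cv2.polylines(im,[uv.reshape(-1,1,2)],True,(0,255,255),1)
    return im
E
python3 - <<'E'
from ov import *
t,s2,w=pickle.load(open("pre.pkl","rb"));r=np.load("rest.npy")
A=rest_overlay(s2,(222,220,285,302),7,r)[:574];B=cv2.resize(w["frame"],(341,256));
t0=pickle.load(open("top0.pkl","rb"));D=rest_overlay(t0,(146,165,218,228),5,r)[:,:350]
o=np.zeros((574,800,3),np.uint8);o[:,:441]=A[:574];o[:256,450:791]=B;o[258:258+D.shape[0],450:450+D.shape[1]]=D[:316]
cv2.imwrite("pics/ov.png",o)
E
```

```text
(no output)
```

View pics/ov.png

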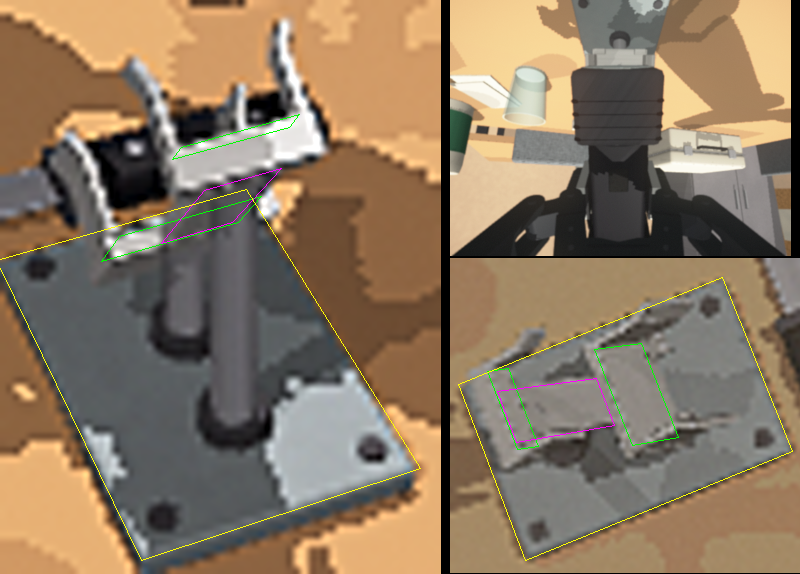

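Emit:
drive_tool(
  deltas=[
    {"hand":0,"offset":[-0.9,2.1,-1.8],"angular":[-0.15,0.25,-0.5]},
    {"hand":0,"offset":[-1.8,4.2,-3.4],"angular":[-0.15,0.25,-0.5]},
    {"hand":0,"offset":[-2.1,4.9,-3.9],"angular":[-0.15,0.25,-0.5]},
    {"hand":0,"offset":[-2.35,5.45,-4.35],"angular":[-0.15,0.25,-0.5]},
    {"hand":0,"offset":[-2.6,6.05,-4.8],"angular":[-0.15,0.25,-0.5]},
    {"hand":0,"offset":[-2.85,6.65,-5.25],"angular":[-0.15,0.25,-0.5]},
    {"hand":0,"offset":[-2.85,6.65,-5.25],"angular":[-0.15,0.25,-0.5]},
  ],
)

```text
time: 6.32
tool_pos: [0.5587, 0.2071, 0.1255]
tcp_rot: [-2.001, 1.337, 1.047]
wrist_force: [-0.1, -0.3, -6.1]
width: 0.406
```

```bash
cat > rel.py <<'E'
from pre import *
s=bot.read_state();d=s["tool_pos"]-tgt(0,0)
print("t",s["time"],"up,ry,back mm",(d@np.c_[n,ry,-a]*1e3).round(2),"F n,ry,a",(s["wrist_force"]@np.c_[n,ry,a]).round(1),"tq",s["torque"].round(2),"w",s["width"].round(3),"ang left",np.degrees((R*Ro.from_rotvec(s["tcp_rot"]).inv()).as_rotvec()).round(2))
E
python3 rel.py
```

```text
Traceback (most recent call last):
  File "rel.py", line 3, in <module>
    print("t",s["time"],"up,ry,back mm",(d@np.c_[n,ry,-a]*1e3).round(2),"F n,ry,a",(s["wrist_force"]@np.c_[n,ry,a]).round(1),"tq",s["torque"].round(2),"w",s["width"].round(3),"ang left",np.degrees((R*Ro.from_rotvec(s["tcp_rot"]).inv()).as_rotvec()).round(2))
                                                                                                                                                           ^^^^^^^^^^^^^^^^
AttributeError: 'float' object has no attribute 'round'
```

```bash
sed -i 's/s\["width"\].round(3)/round(s["width"],3)/' rel.py; python3 rel.py
```

```text
t 6.325 up,ry,back mm [10.26 -0.99  4.92] F n,ry,a [-3.3 -0.2  5.1] tq [-1.1  -0.41  0.03] w 0.406 ang left [-0.05 -0.22 -0.06]
```

Emit:
drive_tool(
  deltas=[
    {"hand":0,"offset":[0,0.2,-0.15],"angular":[0,0,0]},
    {"hand":0,"offset":[-0.06,0.4,-0.3],"angular":[0,0,0]},
    {"hand":0,"offset":[-0.13,0.57,-0.4],"angular":[0,0,0]},
    {"hand":0,"offset":[-0.13,0.57,-0.4],"angular":[0,0,0]},
  ],
)

```text
time: 6.82
tool_pos: [0.5577, 0.2127, 0.1217]
tcp_rot: [-2.001, 1.337, 1.047]
wrist_force: [0.3, -1.0, -5.1]
width: 0.412
```

```bash
python3 rel.py
```

```text
t 6.825 up,ry,back mm [3.54 0.15 5.01] F n,ry,a [-2.  -0.1  4.8] tq [-1.11 -0.49  0.03] w 0.412 ang left [-0.05 -0.2  -0.04]
```

Emit:
drive_tool(
  deltas=[
    {"hand":0,"offset":[-0.03,0.08,-0.06],"angular":[0,0,0]},
    {"hand":0,"offset":[-0.06,0.15,-0.12],"angular":[0,0,0]},
    {"hand":0,"offset":[-0.09,0.23,-0.17],"angular":[0,0,0]},
    {"hand":0,"offset":[-0.09,0.23,-0.17],"angular":[0,0,0]},
  ],
)

```text
time: 7.32
tool_pos: [0.5571, 0.2147, 0.1203]
tcp_rot: [-2.002, 1.337, 1.046]
wrist_force: [0.3, -1.9, -3.5]
width: 0.407
```

```bash
python3 rel.py
```

```text
t 7.325 up,ry,back mm [1.05 0.38 5.01] F n,ry,a [-0.5 -0.5  3.9] tq [-1.14 -0.4   0.04] w 0.407 ang left [-0.03 -0.16 -0.03]
```

Emit:
drive_tool(
  deltas=[
    {"hand":0,"offset":[0.03,-0.08,-0.14],"angular":[0,0,0]},
    {"hand":0,"offset":[0.06,-0.15,-0.28],"angular":[0,0,0]},
    {"hand":0,"offset":[0.08,-0.2,-0.37],"angular":[0,0,0]},
    {"hand":0,"offset":[0.08,-0.2,-0.37],"angular":[0,0,0]},
  ],
)

```text
time: 7.82
tool_pos: [0.5584, 0.2127, 0.1168]
tcp_rot: [-2.001, 1.337, 1.045]
wrist_force: [2.0, -4.2, -0.4]
width: 0.411
```

```bash
python3 rel.py
```

```text
t 7.825 up,ry,back mm [0.92 0.81 0.84] F n,ry,a [3.6 0.3 3. ] tq [-0.96 -0.47 -0.07] w 0.411 ang left [-0.05 -0.12 -0.  ]
```

Emit:
drive_tool(
  deltas=[
    {"hand":0,"offset":[0.02,-0.05,-0.08],"angular":[0,0,0]},
    {"hand":0,"offset":[0.04,-0.11,-0.16],"angular":[0,0,0]},
    {"hand":0,"offset":[0.04,-0.11,-0.16],"angular":[0,0,0]},
  ],
)

```text
time: 8.2
tool_pos: [0.5585, 0.2122, 0.116]
tcp_rot: [-2.0, 1.335, 1.047]
wrist_force: [0.8, -2.0, 5.4]
width: 0.415
```

```bash
python3 rel.py
```

```text
t 8.2 up,ry,back mm [ 0.94  0.75 -0.06] F n,ry,a [ 4.9 -0.  -3.2] tq [-0.24 -0.11 -0.09] w 0.415 ang left [-0.15 -0.15 -0.03]
```

Emit:
drive_tool(
  deltas=[
    {"hand":0.46,"offset":[0,0,0],"angular":[0,0,0]},
    {"hand":0.5,"offset":[0,0,0],"angular":[0,0,0]},
    {"hand":0.6,"offset":[0,0,0],"angular":[0,0,0]},
    {"hand":0.8,"offset":[0,0,0],"angular":[0,0,0]},
    {"hand":0.8,"offset":[0,0,0],"angular":[0,0,0]},
  ],
)

```text
time: 8.82
tool_pos: [0.558, 0.2118, 0.1147]
tcp_rot: [-2.001, 1.337, 1.047]
wrist_force: [-0.4, -0.3, 0.0]
width: 0.801
```

```bash
python3 rel.py
```

```text
t 8.825 up,ry,back mm [ 0.3   0.17 -1.27] F n,ry,a [ 0.1 -0.4  0. ] tq [-0.39 -0.13 -0.01] w 0.801 ang left [-0.05 -0.19 -0.04]
```

Emit:
drive_tool(
  deltas=[
    {"hand":0.9,"offset":[0.63,-1.5,1.15],"angular":[0,0,0]},
    {"hand":1,"offset":[1.9,-4.5,3.4],"angular":[0,0,0]},
    {"hand":1,"offset":[3.8,-9.1,6.9],"angular":[0,0,0]},
    {"hand":1,"offset":[4.4,-10.6,12],"angular":[0,0,0]},
    {"hand":1,"offset":[4.4,-10.6,17],"angular":[0,0,0]},
    {"hand":1,"offset":[4.4,-10.6,17],"angular":[0,0,0]},
  ],
)

```text
time: 9.57
tool_pos: [0.6048, 0.104, 0.2911]
tcp_rot: [-2.004, 1.333, 1.033]
wrist_force: [0.7, 0.2, 0.6]
width: 0.999
```

```bash
cat > col.py <<'E'
from kin import *
s=bot.read_state();P=np.load("P.npy")
a,n,ry,lens,o=frames(np.load("rest.npy"))
R0=Ro.from_rotvec(s["tcp_rot"])
Rc=Ro.from_matrix(np.c_[-n,ry,a])
def ct(back):return lens-(.143+back)*a
E
python3 - <<'E'
from col import *
print(s["q"].round(3),s["tool_pos"])
c,q1=ik(ct(.12),Rc,P);print(c,q1.round(3),ct(.12))
q0=s["q"]
for f in np.arange(1,17)/16:
    q=q0+f*(q1-q0);p,R=fk(q,P);print(f.round(3),((p-s["tool_pos"])*100).round(1),np.degrees((R*R0.inv()).as_rotvec()).round(1),p.round(2))
t=bot.read_camera("top");sd=bot.read_camera("side");pickle.dump((t,sd),open("laid.pkl","wb"))
M=np.c_[a,-ry*-1,n]
E
```

```text
[-0.254  0.424  1.556  0.735  1.791  2.415] [0.60484956 0.10400121 0.29107448]
2.1786119530908412e-30 [ 0.796  0.246  1.661 -0.557  1.512  0.515] [0.51956838 0.30397738 0.27543699]
0.062 [-1.7  2.  -1.5] [-2.3 -4.9  9.1] [0.59 0.12 0.28]
0.125 [-3.3  3.8 -2.9] [-4.1 -9.6 18.7] [0.57 0.14 0.26]
0.188 [-4.8  5.2 -4.2] [ -5.5 -14.2  28.6] [0.56 0.16 0.25]
0.25 [-6.2  6.3 -5.2] [ -6.5 -18.4  38.8] [0.54 0.17 0.24]
0.312 [-7.4  7.3 -6.1] [ -7.1 -22.4  49.3] [0.53 0.18 0.23]
0.375 [-8.4  8.1 -6.8] [ -7.2 -26.1  60.1] [0.52 0.19 0.22]
0.438 [-9.1  8.8 -7.2] [ -6.9 -29.4  71.2] [0.51 0.19 0.22]
0.5 [-9.7  9.5 -7.5] [ -6.3 -32.2  82.5] [0.51 0.2  0.22]
0.562 [-10.   10.2  -7.5] [ -5.2 -34.6  94. ] [0.51 0.21 0.22]
0.625 [-10.1  11.   -7.3] [ -3.8 -36.4 105.7] [0.5  0.21 0.22]
0.688 [-10.   12.   -6.9] [ -2.1 -37.5 117.5] [0.5  0.22 0.22]
0.75 [-9.8 13.1 -6.2] [  0.  -37.9 129.4] [0.51 0.23 0.23]
0.812 [-9.5 14.4 -5.4] [  2.4 -37.3 141.4] [0.51 0.25 0.24]
0.875 [-9.1 16.  -4.3] [  5.1 -35.8 153.4] [0.51 0.26 0.25]
0.938 [-8.8 17.9 -3. ] [  8.1 -33.  165.4] [0.52 0.28 0.26]
1.0 [-8.5 20.  -1.6] [ 11.3 -28.8 177.3] [0.52 0.3  0.28]
```

Run:
```python
from col import *
for off,rv in(((-1,2,8),(-4.1,-9.6,18.7)),((-2,5,14),(-6.5,-18.4,38.8)),((-4,10,16),(-6.3,-32.2,82.5)),((-6,14,16),(0,-37.9,129.4)),((-8.5,20,8),(11.3,-28.8,177.3))):
    c,q=ik(s["tool_pos"]+np.array(off)/100,Ro.from_rotvec(np.radians(rv))*R0,P);print(round(c,6),q.round(2))
# laid check overlay
t,sd=pickle.load(open("laid.pkl","rb"));M=np.c_[a,ry,n]
def draw(c,box,k):
    im=crop(c,*box,k)
    for x,h,col in((.079,.024,(0,0,255)),(.037,.024,(0,0,255)),(-.046,.024,(0,255,255)),(-.105,.018,(255,255,0))):
        pts=np.array([[x,h,h],[x,-h,h],[x,-h,-h],[x,h,-h]])@M.T+o
        uv=((proj(c,pts)-np.array(box[:2])+.5)*k-.5).round().astype(int);cv2.polylines(im,[uv.reshape(-1,1,2)],True,col,1)
    return im
cv2.imwrite("pics/laid.png",np.hstack([draw(t,(135,135,215,225),5),draw(sd,(210,200,290,290),5)]))
```

```text
0.0 [-0.14  0.39  1.4   0.59  1.93  2.27]
0.0 [-0.01  0.38  1.25  0.45  2.04  2.08]
0.0 [0.26 0.37 1.15 0.09 2.08 1.5 ]
0.0 [ 0.52  0.29  1.24 -0.26  1.96  0.89]
0.0 [ 0.8   0.2   1.56 -0.56  1.64  0.44]
```

View pics/laid.png

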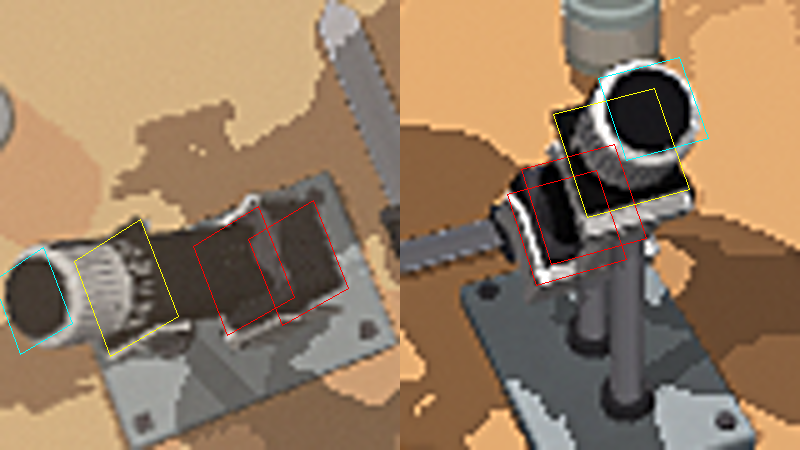

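The picture shows the torch lying home in the rest. Top: cap centre (39,299), predicted (38,300). Side: (645,110), predicted (652,107), so within about 1.5 original px. Now I'll go round to the tail.

Emit:
drive_tool(
  deltas=[
    {"hand":1,"offset":[-0.5,1,5],"angular":[-2.3,-4.9,9.1]},
    {"hand":1,"offset":[-1,2,9],"angular":[-4.1,-9.6,18.7]},
    {"hand":1,"offset":[-1.5,4,12],"angular":[-5.5,-14.2,28.6]},
    {"hand":1,"offset":[-2,5,14],"angular":[-6.5,-18.4,38.8]},
    {"hand":1,"offset":[-2.5,6,15],"angular":[-7.1,-22.4,49.3]},
    {"hand":1,"offset":[-3,7.5,16],"angular":[-7.2,-26.1,60.1]},
    {"hand":1,"offset":[-3.5,9,16],"angular":[-6.9,-29.4,71.2]},
    {"hand":1,"offset":[-4,10,16],"angular":[-6.3,-32.2,82.5]},
  ],
)

```text
time: 10.68
tool_pos: [0.562, 0.2062, 0.4428]
tcp_rot: [-2.961, -0.454, 0.73]
wrist_force: [-0.4, 0.5, -0.5]
width: 0.999
```

Run:
```python
from col import *
print(s["q"].round(2),s["tool_pos"]);T=ct(.12)
print((T-s["tool_pos"])*100,np.degrees((Rc*R0.inv()).as_rotvec()))
rv=(Rc*R0.inv()).as_rotvec()
for f in (.25,.5,.75):
    c,q=ik(s["tool_pos"]+f*(T-s["tool_pos"])+[0,0,.08*(1-f)],Ro.from_rotvec(f*rv)*R0,P);print(round(c,6),q.round(2))
```

```text
[0.25 0.37 1.15 0.12 2.08 1.55] [0.56203395 0.20619936 0.44281863]
[ -4.24655686   9.77780139 -16.73816388] [-11.99567092  -3.27209734  97.03141084]
0.0 [ 0.4   0.39  1.11 -0.09  2.13  1.23]
0.0 [ 0.54  0.35  1.27 -0.27  1.96  0.94]
0.0 [ 0.68  0.3   1.46 -0.42  1.75  0.71]
```

Emit:
drive_tool(
  deltas=[
    {"hand":1,"offset":[-0.8,2,0],"angular":[-1.2,-0.3,9.7]},
    {"hand":1,"offset":[-1.6,4,0],"angular":[-2.4,-0.7,19.4]},
    {"hand":1,"offset":[-2.4,6,0],"angular":[-3.6,-1,29.1]},
    {"hand":1,"offset":[-3.2,8,0],"angular":[-4.8,-1.3,38.8]},
    {"hand":1,"offset":[-4.2,9.8,-1],"angular":[-6,-1.6,48.5]},
    {"hand":1,"offset":[-4.2,9.8,-3],"angular":[-7.2,-2,58.2]},
    {"hand":1,"offset":[-4.2,9.8,-6],"angular":[-8.4,-2.3,67.9]},
    {"hand":1,"offset":[-4.2,9.8,-9],"angular":[-9.6,-2.6,77.6]},
  ],
)

```text
time: 11.68
tool_pos: [0.5198, 0.3038, 0.3518]
tcp_rot: [1.841, 1.949, -0.543]
wrist_force: [0.0, -0.7, -0.5]
width: 1.0
```

Run:
```python
from col import *
print(s["q"].round(2),s["tool_pos"]);T=ct(.12)
print((T-s["tool_pos"])*100,np.degrees((Rc*R0.inv()).as_rotvec()))
```

```text
[ 0.73  0.3   1.44 -0.44  1.77  0.67] [0.51975365 0.30375404 0.35180879]
[-0.01852693  0.02233412 -7.63717982] [-2.35291175 -0.84354908 19.41365366]
```

Emit:
drive_tool(
  deltas=[
    {"hand":1,"offset":[0,0,-2.5],"angular":[-1.2,-0.4,9.7]},
    {"hand":1,"offset":[0,0,-5],"angular":[-2.35,-0.85,19.4]},
    {"hand":1,"offset":[0,0,-7.6],"angular":[-2.35,-0.85,19.4]},
    {"hand":1,"offset":[0,0,-7.6],"angular":[-2.35,-0.85,19.4]},
    {"hand":1,"offset":[0,0,-7.6],"angular":[-2.35,-0.85,19.4]},
  ],
)

```text
time: 12.3
tool_pos: [0.5205, 0.3036, 0.2788]
tcp_rot: [1.451, 2.156, -0.452]
wrist_force: [0.4, -0.4, -0.2]
width: 1.002
```

```bash
cat > col2.py <<'E'
from col import *
d=s["tool_pos"]-ct(0)
print(s["time"],"n,ry,back mm",(d@np.c_[n,ry,-a]*1e3).round(2),"F n,ry,a",(s["wrist_force"]@np.c_[n,ry,a]).round(1),"tq about a",(s["torque"]@a).round(3),"w",round(s["width"],3),"ang left",np.degrees((Rc*R0.inv()).as_rotvec()).round(2),"tw",np.degrees((Rc.inv()*R0).as_rotvec()).round(2))
E
python3 col2.py
python3 - <<'E'
from col import *
for x in(-.064,-.105):
    for nm in ("top","side"):
        pass
print("to go cm",(ct(0)-s["tool_pos"])*100)
w=bot.read_camera("wrist");f=w["frame"].copy()
M=np.c_[a,ry,n]
for x,r,col in((-.099,.023,(0,0,255)),(-.105,.018,(255,255,0)),(-.064,.023,(0,255,255))):
    th=np.linspace(0,2*np.pi,40);pts=np.c_[0*th+x,r*np.cos(th),r*np.sin(th)]@M.T+o
    cv2.polylines(f,[proj(w,pts).round().astype(int).reshape(-1,1,2)],True,col,1)
cv2.imwrite("pics/w3.png",f)
E
```

```text
12.3 n,ry,back mm [  2.52   0.67 122.39] F n,ry,a [0.4 0.2 0.4] tq about a 0.023 w 1.002 ang left [-0.19  0.09  0.39] tw [0.1  0.14 0.41]
to go cm [  2.55241017  -6.31797944 -10.16978775]
```

View pics/w3.png

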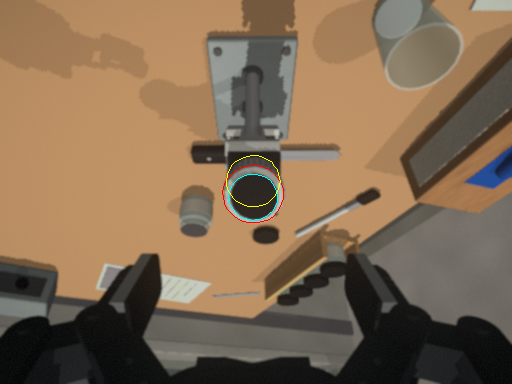

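The wrist view shows the tail cap circle at (254,196), right on the predicted outline. I'll go in along the axis.

Emit:
drive_tool(
  deltas=[
    {"hand":1,"offset":[0.85,-2.1,-3.4],"angular":[-0.2,0.1,0.4]},
    {"hand":1,"offset":[1.5,-3.7,-6],"angular":[-0.2,0.1,0.4]},
    {"hand":1,"offset":[2.1,-5.1,-8.3],"angular":[-0.2,0.1,0.4]},
    {"hand":1,"offset":[2.55,-6.3,-10.2],"angular":[-0.2,0.1,0.4]},
    {"hand":1,"offset":[2.55,-6.3,-10.2],"angular":[-0.2,0.1,0.4]},
    {"hand":1,"offset":[2.55,-6.3,-10.2],"angular":[-0.2,0.1,0.4]},
  ],
)

```text
time: 13.1
tool_pos: [0.5466, 0.2416, 0.1784]
tcp_rot: [1.442, 2.159, -0.45]
wrist_force: [-0.1, 0.3, 0.9]
width: 0.996
```

```bash
python3 col2.py
```

```text
13.1 n,ry,back mm [0.06 1.05 1.46] F n,ry,a [ 0.2  0.1 -0.9] tq about a -0.006 w 0.996 ang left [-0.13  0.12 -0.01] tw [-0.14  0.07  0.08]
```

Emit:
drive_tool(
  deltas=[
    {"hand":0.7,"offset":[-0.04,0,0],"angular":[0,0,0]},
    {"hand":0.6,"offset":[-0.04,0,0],"angular":[0,0,0]},
    {"hand":0.55,"offset":[-0.04,0,0],"angular":[0,0,0]},
    {"hand":0.4,"offset":[-0.04,0,0],"angular":[0,0,0]},
    {"hand":0.4,"offset":[-0.04,0,0],"angular":[0,0,0]},
    {"hand":0.4,"offset":[-0.04,0,0],"angular":[0,0,0]},
  ],
  force=25,
)

```text
time: 13.85
tool_pos: [0.5458, 0.2415, 0.1775]
tcp_rot: [1.441, 2.16, -0.451]
wrist_force: [0.4, 4.0, 4.0]
width: 0.532
```

```bash
python3 col2.py
```

```text
13.85 n,ry,back mm [-0.69  0.25  0.91] F n,ry,a [-0.6  1.9 -5.3] tq about a -0.083 w 0.532 ang left [-0.12  0.09 -0.07] tw [-0.14  0.07  0.02]
```

Emit:
drive_tool(
  deltas=[
    {"hand":0.4,"offset":[0,0,0],"angular":[1.98,-4.77,-7.37]},
    {"hand":0.4,"offset":[0,0,0],"angular":[3.96,-9.53,-14.74]},
    {"hand":0.4,"offset":[0,0,0],"angular":[5.94,-14.3,-22.1]},
    {"hand":0.4,"offset":[0,0,0],"angular":[7.92,-19.1,-29.5]},
    {"hand":0.4,"offset":[0,0,0],"angular":[9.9,-23.8,-36.9]},
    {"hand":0.4,"offset":[0,0,0],"angular":[11.9,-28.6,-44.2]},
    {"hand":0.4,"offset":[0,0,0],"angular":[13.9,-33.4,-51.6]},
    {"hand":0.4,"offset":[0,0,0],"angular":[15.8,-38.1,-59]},
  ],
)

```text
time: 14.85
tool_pos: [0.5467, 0.2411, 0.1782]
tcp_rot: [2.376, 0.871, 0.038]
wrist_force: [2.2, 0.4, 5.6]
width: 0.533
```

Emit:
drive_tool(
  deltas=[
    {"hand":0.4,"offset":[0,0,0],"angular":[0,0,0]},
    {"hand":0.4,"offset":[0,0,0],"angular":[0,0,0]},
    {"hand":0.4,"offset":[0,0,0],"angular":[0,0,0]},
  ],
)

```text
time: 15.22
tool_pos: [0.5468, 0.2411, 0.1782]
tcp_rot: [2.373, 0.878, 0.036]
wrist_force: [3.1, 1.7, 4.0]
width: 0.533
```

```bash
python3 col2.py
```

```text
15.225 n,ry,back mm [0.31 1.03 1.06] F n,ry,a [ 2.   3.5 -3.5] tq about a -0.001 w 0.533 ang left [-15.98  38.26  58.89] tw [-0.18  0.08 72.02]
```

Emit:
drive_tool(
  deltas=[
    {"hand":0.58,"offset":[0,0,0],"angular":[0,0,0]},
    {"hand":0.7,"offset":[0,0,0],"angular":[0,0,0]},
    {"hand":1,"offset":[0,0,0],"angular":[0,0,0]},
    {"hand":1,"offset":[0,0,0],"angular":[0,0,0]},
    {"hand":1,"offset":[-0.7,1.6,2.5],"angular":[0,0,0]},
    {"hand":1,"offset":[-1.75,4.2,6.6],"angular":[0,0,0]},
    {"hand":1,"offset":[-3.1,7.4,11.5],"angular":[0,0,0]},
    {"hand":1,"offset":[-3.1,7.4,14],"angular":[0,0,0]},
  ],
)

```text
time: 16.23
tool_pos: [0.5143, 0.3173, 0.3198]
tcp_rot: [2.375, 0.88, 0.037]
wrist_force: [-0.0, -0.2, -0.8]
width: 1.003
```

Emit:
drive_tool(
  deltas=[
    {"hand":1,"offset":[-4,5,12],"angular":[0,0,0]},
    {"hand":1,"offset":[-4,5,12],"angular":[0,0,0]},
    {"hand":1,"offset":[-4,5,12],"angular":[0,0,0]},
    {"hand":1,"offset":[-4,5,12],"angular":[0,0,0]},
    {"hand":1,"offset":[-4,5,12],"angular":[0,0,0]},
  ],
)

```text
time: 16.85
tool_pos: [0.4742, 0.3637, 0.4341]
tcp_rot: [2.372, 0.877, 0.026]
wrist_force: [-0.1, -0.1, -0.3]
width: 0.998
```

Run:
```python
from col import *
t=bot.read_camera("top");sd=bot.read_camera("side");M=np.c_[a,ry,n]
def draw(c,box,k):
    im=crop(c,*box,k)
    for x,h,col in((.079,.024,(0,0,255)),(-.046,.024,(0,255,255)),(-.105,.018,(255,255,0))):
        pts=np.array([[x,h,h],[x,-h,h],[x,-h,-h],[x,h,-h]])@M.T+o
        uv=((proj(c,pts)-np.array(box[:2])+.5)*k-.5).round().astype(int);cv2.polylines(im,[uv.reshape(-1,1,2)],True,col,1)
    return im
b=(130,165,190,225)
z=crop(t,*b,6)
cv2.imwrite("pics/end.png",np.hstack([z,np.vstack([draw(sd,(210,200,280,260),6)])]))
cv2.imwrite("pics/endfull.png",t["frame"])
t0=pickle.load(open("top0.pkl","rb"))
d=cv2.absdiff(t0["frame"],t["frame"]).max(2)
for nm,bx in(("knife",(205,130,240,190)),("jar",(270,180,300,212)),("beaker",(105,138,140,170))):print(nm,d[bx[1]:bx[3],bx[0]:bx[2]].mean())
```

```text
knife 2.165714285714286
jar 2.271875
beaker 2.164285714285714
```

View pics/end.png

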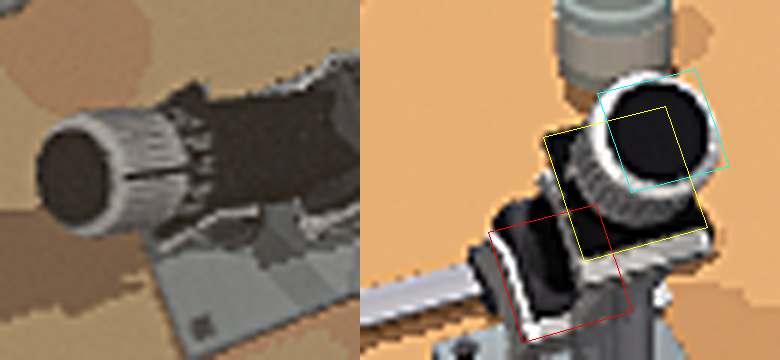

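The top view shows the black line on the collar from (125,175) to (180,172), and the torch is seated. I'll compare the line with its predicted place for 3, 4 and 5.

Run:
```python
from col import *
t=bot.read_camera("top")
for k in(2,3,4,5):
    f=(k-3)*.42;d=np.cos(f)*n-np.sin(f)*ry
    print(k,[((proj(t,o+x*a+.023*d)[0]-[130,165]+.5)*6-.5).round(0) for x in(-.098,-.065)])
```

```text
2 [array([109., 134.]), array([172., 125.])]
3 [array([121., 155.]), array([184., 146.])]
4 [array([127., 181.]), array([190., 172.])]
5 [array([124., 206.]), array([187., 196.])]
```

```bash
python3 -c "
from workcell import bot
s=bot.read_state();print(s['time'],s['joint_vel'].round(3),s['wrist_force'].round(1));print(bot.finish_job())"
```

```text
17.0 [ 0.002 -0.004 -0.012  0.     0.002 -0.001] [ 0.2 -0.4 -0.3]
the job is handed in; nothing more can be done
None
```

The torch is in the lamp rest with its lens on the toes, the collar is at 4, and I handed the job in at 17.0 s of the 54 s allowed.

- **Laying in:** I gripped the torch by its battery grip. I lowered it square to the slope until it touched the bed, then slid it down until the toes pushed back with about 3 N, and let go. The finger force read about zero after that.
- **Collar:** The black line started at 1. I took the collar end-on and turned it 72° clockwise; the torque about the axis had dropped to about zero before I let go.

**Last checks:**
- **Number:** In the final top view the black line runs from (125,175) to (180,172). The prediction for 4 is (127,181) to (190,172), while 3 and 5 would lie more than 20 px away.
- **Torch:** It sits within about 1.5 image pixels (roughly 3 mm) of its home position. That was measured after I let go of it; the side view after the turn looks the same.
- **Knife, powder jar and beaker:** None had moved in the before-and-after picture comparison.
- **Robot:** It was still and clear of everything, with wrist force under 1 N.

No check failed. The one disagreement was early on, when the top and wrist cameras placed the torch about 3 mm apart. I weighted both before gripping.

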